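Let the sun blind down on its ratchet winch

ROBOT

A 6-joint arm with a two-finger parallel gripper is mounted at the origin on the work surface. World frame = base frame: x ahead of the robot, y to its left, z up, the work surface at z = 0. Lengths are in m, angles in rad, forces in N, time in s.
With the tool pointing down it reaches from about 0.325 to 0.925 m from the base axis. Payload 3.1 kg.
Tool frame: the origin (TCP) lies at the very end of the fingers, on their centre line; the grasp point (between the pads) lies 19 mm behind it; z points along the fingers, x is the direction in which the jaws open and shut, and the axes are right-handed (so a half turn about z gives the same grasp; the last joint's range is limited). The gripper opens to 85 mm and grips with 20 to 120 N. Pads are 22 mm wide; open, the fingers measure 114 mm over their backs; the gripper's body (76 mm by 85 mm) begins 54 mm behind the grasp point. The pads swing forward as they close: fully open they stand 13 mm farther back than shut.
Start: joints at [-1.273, 0.217, 1.613, -0, 1.311, -0.112], TCP at [0.249, -0.573, 0.231] pointing down, gripper open.
Joint ranges: [-2.75, 2.75], [-0.78, 2.1], [0.31, 2.55], [-1.13, 4.27], [0.13, 2.63], [-2.58, 2.58]. Speed limits (rad/s): [2.79, 2.79, 3.14, 3.14, 3.14, 3.14].

INTERFACE

Orientations are given as [roll, pitch, yaw] about the fixed x, y, z axes, in that order (R = Rz(yaw) Ry(pitch) Rx(roll)).
In Python, from plant import arm gives the robot as it stands. The module is installed in compiled form; this text tells all that it offers.
- The arm moves only by the tool drive_tool, never from a script. Its argument "series" is a list that holds one entry, the list of rows, each a list of 7 numbers: the turn, a rotation vector about the tool's x, y, z in rad, then the shift along the tool's x, y, z in cm, then the finger opening in cm, from 0 to 8.54. In form: [[[rx, ry, rz, x, y, z, claw], ...]]. A call has 1 to 12 rows; each row is the pose to reach, as a shift and turn from the pose measured when the call began, along the tool's axes at that moment; what a row does not reach only later rows make up. A row lasts 1/12 s, in which the tool goes at most 41.7 mm and 7.16 degrees, less where a joint would pass 70% of its speed; a pose out of reach is approached as far as the arm can. A call with a gripper value outside its range is refused whole. The fingers move at their own pace and stop on an object; the grip force is fixed at half the most. Time passes only in rows, so rows that repeat a pose let the fingers close. It gives the time, the measured TCP pose, the force and the opening at its end, in the units of the state.
- arm.get_state(): the state, without advancing time (a new reading comes with each control period).
- arm.grab_frame(name): name is "scene" or "top" or "wrist"; returns the picture (420x560x3 uint8, red, green, blue); there is no depth.
- arm.camera_params(name): a dict with "vfov" (degrees; the focal length in pixels is half the picture's height over the tangent of half this angle, whatever the lens; pixels are square), "cx", "cy" (the principal point, pixels), "R" (3x3) and "t" (3): a world point X has camera coordinates R X + t. Camera axes: x right, y down, z forward; pixel columns grow to the right and rows downward; lengths in m; the calibration is good to about 2 mm. A picture is of the moment at which its call begins: read the wrist's pose just before it. camera_params takes no time and is no camera call; for the wrist camera it gives the pose at the moment of the call.
- arm.close_job(): hands the job in, once; it reports no verdict.
The state is a dict: "clock": time; "q": joint angles; "joint_vel": joint speeds; "effort": joint torques, N m; "tcp_pos": TCP position; "tcp_rot": TCP orientation; "ft_force": force on the tool from outside, world axes, zero at the start; "moment": the same for the moment, N m; "opening": finger opening in m.
Only numpy, scipy, OpenCV 4.12 (cv2) and the standard library are available. Lean on these libraries where they do the work, as an engineer would, in place of code of your own. Each camera call takes 0.05 s, during which the arm holds its last target.

TASK

Let the stall's sun blind all the way down with the green hand winch: throw the yellow pawl lever over to release, wind the red-knobbed crank on just enough for the pawl to spring clear, then ease the drum back by the crank until its dog rests on the stop block, and let go. Keep the crank in hand so that the drum never turns faster than a quarter turn a second, bring the dog onto the stop gently, wind on by less than one tooth, and leave everything else on the counter where it is.

Things in the scene. Friction and masses are not known exactly. Their poses are not given: they have to be found in the camera images.
- winch: Green hand winch bolted to the counter; a shaft through the counter joins it to the stall's sun blind. Round base 200 wide, 12 thick; origin on the vertical drum axis at counter level, z up. In its frame, (0, 94) in x, y is the pivot of both lever and pawl, which lie on its +y side. Only the knob and the lever's peg stand taller than 96.
- drum (a joint): Blue drum with 12-tooth ratchet wheel (124 wide, 60 to 74 high), crank and yellow dog, rad: about 0 at the start, grows as it runs back (clockwise from above), falls as it is wound on. The blind pulls it clockwise, 8 N at the knob at 0, falling to 5 N; let go with the pawl off it runs away at once. Home, with the dog on the stop block, is somewhere from 0.9 to 2.1.
- knob_mid (a point): Middle of the upright red crank knob, 118 above the counter: a cylinder 22 across, from 92 to 145 high, that spins freely on the end of the crank, 85 from the drum axis. Its crank arm is 18 wide with its top 90 above the counter.
- crank_knob: The same red crank knob as a solid; origin on its own upright axis, at counter level; it spins freely.
- lever (a joint): Turning of the yellow pawl lever about its pivot, rad: 0 = pawl sprung into the wheel (as at the start), 0.8 = thrown over to release, its end stop. It grows clockwise from above, so the peg is pushed towards the winch's +x. It stays where it is put; about 3 to 6 N at the peg moves it.
- lever_peg (a point): Point on the black upright peg of the lever, 105 above the counter; the peg is 14 across, from 80 to 125 high, 50 from the lever's pivot.
- pawl_tip (a point): Tip of the brass pawl, 67 high, 40 from its pivot: about 58 from the drum axis when in the wheel, over 70 when clear. The lever moves it through a spring: with the lever at release, the loaded tooth still traps it until the drum is wound on (anticlockwise) by some 0.1 to 0.2 rad; then it springs clear by itself and stays clear.
- stop_dog: Yellow dog 28 x 10 x 20 standing out from the foot of the drum, turning with it, 54 to 82 from the axis, 18 to 38 above the counter; origin on the drum axis at counter level, its x axis points out along the dog.
- stop_rail: Steel rail round the right rim of the base; origin on the drum axis at counter level, axes as the winch's. It carries a yellow stop block with a black rubber buffer, clamped at a different place along it each time (not reported: see it, or feel it through the crank). The dog meets the rubber, which gives about 2 mm per 10 N, from its anticlockwise side.
- praline_box: Closed wine-red box 100 x 70 x 32, loose; a bystander; origin under its centre.
- weight: Brass scale weight, 42 wide, 46 tall, loose; a bystander; origin under its centre.
- bowl: Steel bowl 120 wide, 60 tall, loose; a bystander; origin under its centre.
- jar_dark: Dark jar with brass cap, 72 wide, 100 tall, loose; a bystander; origin under its centre.
- jar_cream: Cream jar with brass cap, 72 wide, 100 tall, loose; a bystander; origin under its centre.
- scoop: Steel scoop 90 x 60 x 35 with a wooden handle to its -x, loose; a bystander; origin under its centre.
- card_stand: Blank price card in a wooden foot 30 x 80, 74 tall, loose; a bystander; origin under its centre.

How it is judged:
On the way, in this order (a step that is already met when the one before it is completed fails the run):
1. the lever is thrown to release while the drum is still held up (value of joint lever above 0.65 rad and value of joint drum below 0.15 rad), for 0.1 s.
2. the pawl has sprung clear of the wheel (horizontal distance between pawl_tip and winch above 0.068 m), for 0.2 s.
3. the crank, still in the fingers, has brought the dog onto the stop block (contact force between stop_dog and stop_rail above 1 N and contact force between the fingers and crank_knob above 1 N), for 0.2 s.
At the end, for the whole second after the job is handed in: The drum is at rest (under 0.05 rad/s) with its dog bearing on the stop block (over 1.5 N), the lever is still at release (over 0.65) and the pawl clear of the wheel (tip more than 68 mm from the axis) (contact force between stop_dog and stop_rail above 1.5 N and value of joint drum above 0.8 rad and velocity of joint drum between -0.05 and 0.05 rad/s and horizontal distance between pawl_tip and winch above 0.068 m and value of joint lever above 0.65 rad); the robot touches nothing.
It fails at once if the drum turns faster than 2 rad/s (velocity of joint drum above 2 rad/s or velocity of joint drum below -2 rad/s).
It fails at once if the dog is driven onto the stop with more than 40 N (contact force between stop_dog and stop_rail above 40 N).
It fails at once if the drum is wound on by more than about one tooth (0.5 rad) (value of joint drum below -0.5 rad).
It fails at once if a bystander is moved more than 20 mm (distance of any of praline_box, weight, bowl, jar_dark, jar_cream, scoop, card_stand from where it was at the start of the episode above 0.02 m).
It also fails if it takes over 72 s, if anything falls off the work surface, if the arm or the gripper's body presses on something with over 40 N, if the wrist force passes 120 N, or if a joint passes its speed limit or range.

## Working session

There is one attempt and no reset: what is moved stays moved. The work goes in short steps, Python scripts to look and compute and a tool call to move; the robot and the scene stay as the last step left them, time stands still between calls to the robot, and variables do not carry over. Pictures are saved under pics/ and viewed, and the job is handed in when it is done.

Besides the shell and the picture viewer there is one more tool, called as name(argument=value, ...) on one line, values as JSON. drive_tool: Moves the arm, as the interface text tells. Its arguments: {"type":"object","properties":{"series":{"type":"array","items":{"type":"array","items":{"type":"array","items":{"type":"number"}}}}},"required":["series"]}

```bash
mkdir -p pics
python3 - <<'E'
from plant import arm
import cv2
print(arm.get_state())
for n in ("scene","top","wrist"):
    p=arm.camera_params(n); print(n,p)
    cv2.imwrite(f"pics/{n}0.png",arm.grab_frame(n)[:,:,::-1])
E
```

```text
{'clock': 0.0, 'q': array([-1.27321881e+00,  2.17755818e-01,  1.61495502e+00, -2.19549892e-05,
        1.31127172e+00, -1.12179585e-01]), 'joint_vel': array([-0.00178614, -0.00064146, -0.00104335,  0.0001788 ,  0.00095585,
       -0.00096034]), 'effort': array([ 1.22996462e-03, -3.96848881e+01, -3.03851330e+01, -1.72079244e-04,
        9.64465435e-03,  4.54139041e-06]), 'tcp_pos': array([ 0.24877594, -0.57246145,  0.22995632]), 'tcp_rot': array([-3.14134619e+00,  2.37725380e-03, -1.16103327e+00]), 'ft_force': array([ 0.12999307, -0.22017919,  0.84211329]), 'moment': array([-0.02327937, -0.02874068,  0.0316673 ]), 'opening': 0.08535547586103155}
scene {'vfov': 54.28209143715172, 'cx': 284.52459645295045, 'cy': 209.3379919181381, 'R': array([[-0.74868719,  0.66289684, -0.00593885],
       [ 0.44091162,  0.49124342, -0.75118363],
       [-0.49503984, -0.56502007, -0.66006657]]), 't': array([ 0.42178511, -0.16538892,  1.44528441])}
top {'vfov': 50.776154286979256, 'cx': 274.77744766192933, 'cy': 205.87817989073048, 'R': array([[-0.02428391, -0.9993883 , -0.0251659 ],
       [-0.99790136,  0.02574392, -0.05941486],
       [ 0.06002638,  0.02367026, -0.9979161 ]]), 't': array([0.01045218, 0.56846031, 1.27119218])}
wrist {'vfov': 71.98601650127314, 'cx': 273.25225037033954, 'cy': 213.75123339721225, 'R': array([[ 0.39802711, -0.91737037, -0.00245507],
       [-0.88591114, -0.38506975,  0.25861695],
       [-0.2381929 , -0.10076158, -0.96597683]]), 't': array([-0.62316611, -0.03417189,  0.37862513])}
```

View pics/top0.png

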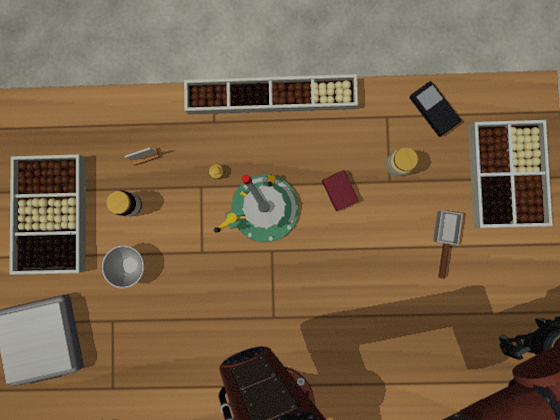

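View pics/scene0.png

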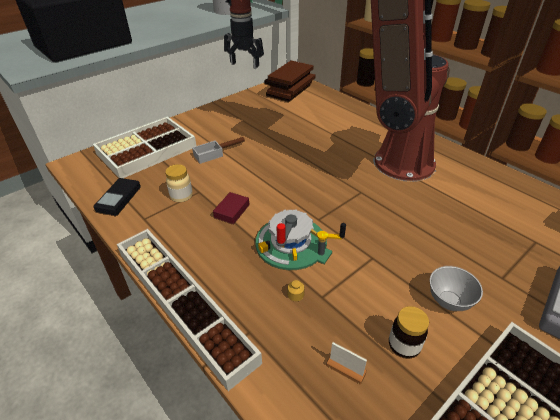

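View pics/wrist0.png

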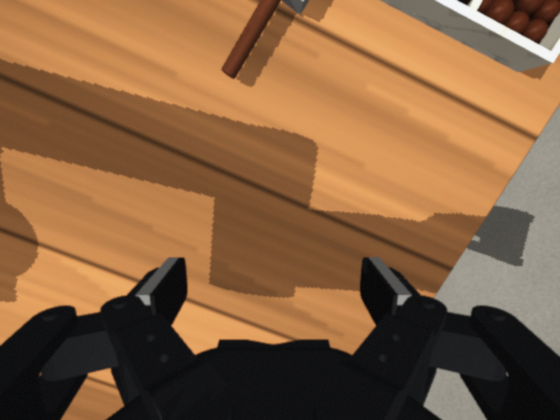

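The winch is at about (265,207) in the top view, with the red knob at (246,179) and the black lever peg at (217,230). I'll zoom in on both views.

```bash
cat > h.py <<'E'
import numpy as np
from plant import arm
def cam(n):
    p=arm.camera_params(n); f=210/np.tan(np.radians(p["vfov"]/2)); return f,p["cx"],p["cy"],np.array(p["R"]),np.array(p["t"])
def ray(n,u,v,z,c=None):
    f,cx,cy,R,t=c or cam(n); d=R.T@np.array([(u-cx)/f,(v-cy)/f,1]); o=-R.T@t
    return o+d*(z-o[2])/d[2]
def proj(n,X,c=None):
    f,cx,cy,R,t=c or cam(n); q=R@np.array(X)+t; return f*q[0]/q[2]+cx,f*q[1]/q[2]+cy
E
python3 - <<'E'
from h import *
import cv2
a=cv2.imread("pics/top0.png")[150:260,190:330]; cv2.imwrite("pics/topc.png",cv2.resize(a,(700,550),interpolation=cv2.INTER_CUBIC))
a=cv2.imread("pics/scene0.png")[195:285,240:360]; cv2.imwrite("pics/scenec.png",cv2.resize(a,(800,600),interpolation=cv2.INTER_CUBIC))
E
```

```text
(no output)
```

View pics/topc.png

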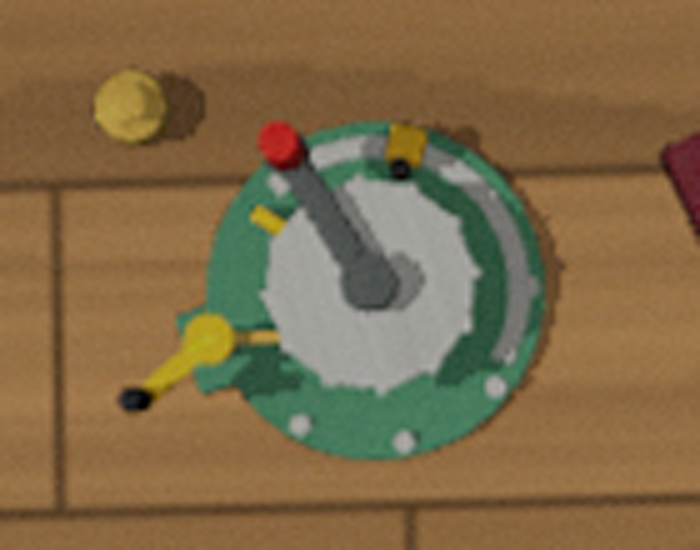

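View pics/scenec.png

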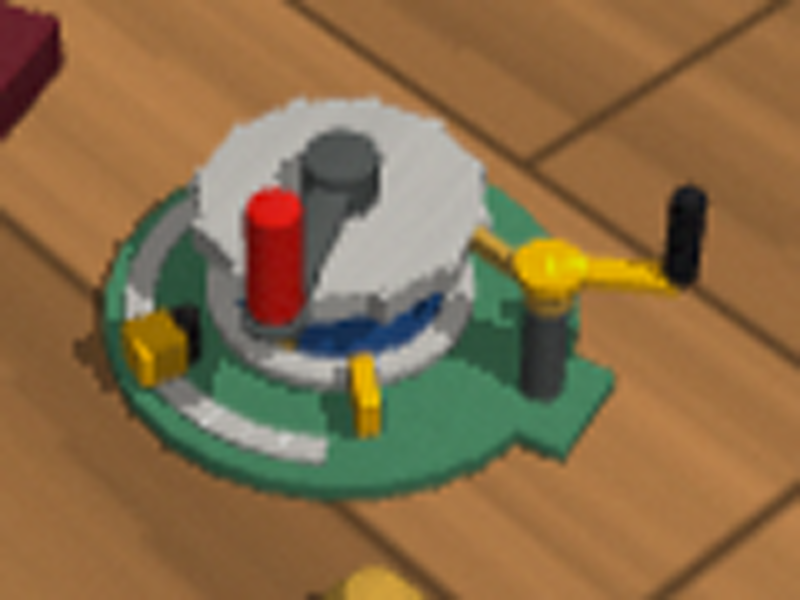

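Run:
```python
from h import *
T=lambda x,y:((x+.5)/5-.5+190,(y+.5)/5-.5+150)
S=lambda x,y:((x+.5)/6.6667-.5+240,(y+.5)/6.6667-.5+195)
def p(n,P,z):
    r=ray(n,*P,z); print(np.round(r,4)); return r
print("top: base, hub, knob, peg, pivot, dogend, buffer,block")
b=p("top",T(376,292),.012); h=p("top",T(370,282),.095); k=p("top",T(281,145),.145); g=p("top",T(136,398),.125)
pv=p("top",T(208,340),.08); d=p("top",T(262,216),.038); bu=p("top",T(401,168),.035); bl=p("top",T(406,148),.04)
print("scene hub knob peg pivot")
h2=p("scene",S(342,150),.095);k2=p("scene",S(275,205),.145);g2=p("scene",S(688,197),.125);p("scene",S(548,262),.08)
c=(b+h)/2
for n,q in dict(k=k,g=g,pv=pv,d=d,bu=bu,bl=bl,k2=k2,g2=g2).items():
    v=q-c;print(n,np.hypot(*v[:2]).round(4),np.degrees(np.arctan2(v[1],v[0])).round(1))
for n in("weight",):p("top",(216,171),.04)
p("top",(340,190),.03)
```

```text
top: base, hub, knob, peg, pivot, dogend, buffer,block
[0.5634 0.0257 0.012 ]
[0.5643 0.025  0.095 ]
[0.6348 0.0678 0.145 ]
[0.5037 0.1498 0.125 ]
[0.5353 0.1163 0.08  ]
[0.6074 0.089  0.038 ]
[0.6332 0.0085 0.035 ]
[0.6441 0.0052 0.04  ]
scene hub knob peg pivot
[0.5594 0.0219 0.095 ]
[0.6345 0.0681 0.145 ]
[0.5022 0.1526 0.125 ]
[0.532  0.1115 0.08  ]
k 0.0827 30.9
g 0.1382 115.8
pv 0.0953 107.4
d 0.0771 55.7
bu 0.0714 -13.6
bl 0.0828 -14.0
k2 0.0826 31.2
g2 0.1414 115.8
[0.6722 0.1626 0.04  ]
[ 0.6087 -0.1929  0.03  ]
```

```bash
cat >> h.py <<'E'
from scipy.spatial.transform import Rotation as Ro
def rel(x,y,z,yaw):
    s=arm.get_state(); R=Ro.from_euler('xyz',s["tcp_rot"]); T=Ro.from_euler('xyz',[np.pi,0,np.radians(yaw)])
    print("clock",round(s["clock"],2),"pos",s["tcp_pos"].round(4),"rpy",s["tcp_rot"].round(3),"F",s["ft_force"].round(1),"open",round(s["opening"],4))
    print("rot",(R.inv()*T).as_rotvec().round(3),"shift cm",(R.inv().apply(np.array([x,y,z])-s["tcp_pos"])*100).round(2))
E
python3 -c "
from h import *
rel(.5035,.151,.20,20)"
```

```text
clock 0.15 pos [ 0.2488 -0.5726  0.2302] rpy [-3.141e+00  2.000e-03 -1.161e+00] F [-0.1  0.2  0.8] open 0.0852
rot [-2.00e-03  1.00e-03 -1.51e+00] shift cm [-56.22 -52.19   3.14]
```

drive_tool(series=[[[0,0,-1.51,-56.2,-52.2,0,5],[0,0,-1.51,-56.2,-52.2,0,5],[0,0,-1.51,-56.2,-52.2,0,5],[0,0,-1.51,-56.2,-52.2,0,5],[0,0,-1.51,-56.2,-52.2,0,5],[0,0,-1.51,-56.2,-52.2,0,5],[0,0,-1.51,-56.2,-52.2,0,5],[0,0,-1.51,-56.2,-52.2,0,5],[0,0,-1.51,-56.2,-52.2,0,5],[0,0,-1.51,-56.2,-52.2,0,5],[0,0,-1.51,-56.2,-52.2,0,5],[0,0,-1.51,-56.2,-52.2,0,5]]])

```text
clock: 1.15
tcp_pos: [0.4149, -0.0996, 0.2314]
tcp_rot: [-3.14, -0.0, 0.345]
ft_force: [1.2, 0.3, 0.5]
opening: 0.0502
```

```bash
python3 -c "
from h import *
rel(.5035,.151,.18,20)"
```

```text
clock 1.15 pos [ 0.4149 -0.0996  0.2314] rpy [-3.14  -0.     0.345] F [1.2 0.3 0.5] open 0.0502
rot [-0.002 -0.    -0.004] shift cm [ 16.8  -20.58   5.18]
```

drive_tool(series=[[[0,0,0,16.8,-20.6,5.2,5],[0,0,0,16.8,-20.6,5.2,5],[0,0,0,16.8,-20.6,5.2,5],[0,0,0,16.8,-20.6,5.2,5],[0,0,0,16.8,-20.6,5.2,5],[0,0,0,16.8,-20.6,5.2,5],[0,0,0,16.8,-20.6,5.2,5],[0,0,0,16.8,-20.6,5.2,5],[0,0,0,16.8,-20.6,5.2,5],[0,0,0,16.8,-20.6,5.2,5]]])

```text
clock: 1.98
tcp_pos: [0.5029, 0.1506, 0.1795]
tcp_rot: [-3.141, 0.001, 0.345]
ft_force: [-0.9, 1.1, -0.5]
opening: 0.0497
```

```bash
python3 -c "
from h import *
import cv2
rel(.5035,.151,.098,20)
c=cam('wrist')
cv2.imwrite('pics/w1.png',arm.grab_frame('wrist')[:,:,::-1])
for P in [(.5035,.151,.125),(.636,.0688,.145),(.563,.025,.095)]: print(proj('wrist',P,c))"
```

```text
clock 1.98 pos [0.5029 0.1506 0.1795] rpy [-3.141e+00  1.000e-03  3.450e-01] F [-0.9  1.1 -0.5] open 0.0497
rot [-0.001  0.001 -0.004] shift cm [ 0.07 -0.01  8.15]
(np.float64(275.4423835448017), np.float64(231.0415638288037))
(np.float64(402.76770178745676), np.float64(392.0106710609168))
(np.float64(289.1819485438892), np.float64(360.8904747922387))
```

View pics/w1.png

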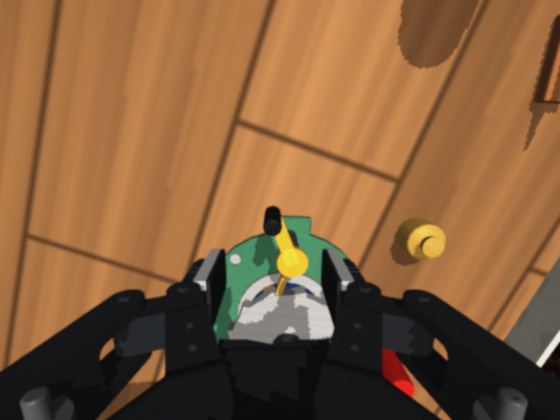

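```bash
python3 -c "
from h import *
import cv2
f,cx,cy,R,t=cam('wrist'); o=-R.T@t; print(o, proj('wrist',o-[0,0,.2]))
for z in (.08,.125): print(proj('wrist',(.5035,.151,z)))
a=cv2.imread('pics/w1.png')[190:310,200:360]; cv2.imwrite('pics/w1c.png',cv2.resize(a,(800,600),interpolation=cv2.INTER_CUBIC))"
```

```text
[0.48002219 0.21179898 0.3227649 ] (np.float64(273.12664854216075), np.float64(136.54845713354854))
(np.float64(275.00513640105726), np.float64(214.11586636637747))
(np.float64(275.39800886623317), np.float64(230.338542035142))
```

View pics/w1c.png

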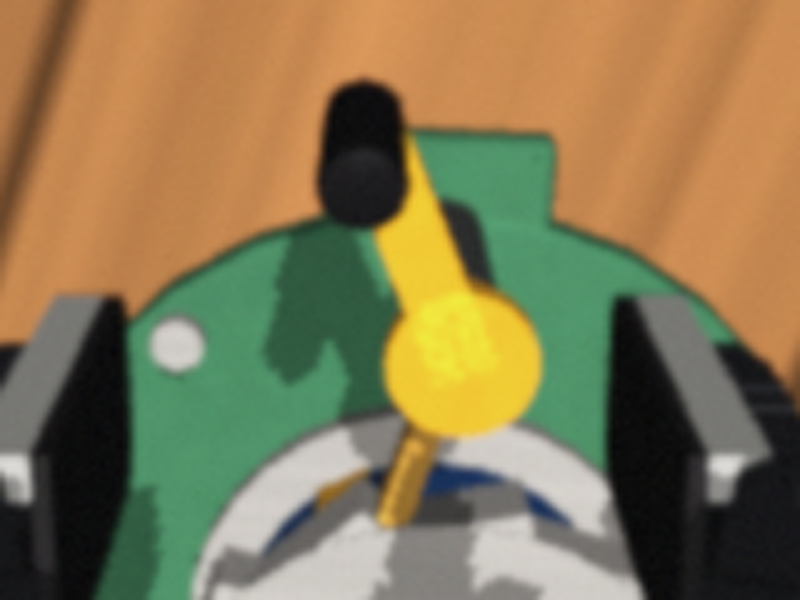

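drive_tool(series=[[[0,0,0,0,-0.1,3,5],[0,0,0,0,-0.1,5.5,5],[0,0,0,0,-0.1,8.1,5],[0,0,0,0,-0.1,8.1,5],[0,0,0,0,-0.1,8.1,3],[0,0,0,0,-0.1,8.1,3],[0,0,0,0,-0.1,8.1,3],[0,0,0,0,-0.1,8.1,3]]])

```text
clock: 2.7
tcp_pos: [0.5045, 0.1513, 0.101]
tcp_rot: [-3.141, -0.004, 0.344]
ft_force: [0.3, 0.1, -0.2]
opening: 0.0299
```

```bash
python3 -c "
from h import *
import cv2
rel(.5035,.151,.098,20)
cv2.imwrite('pics/w2.png',arm.grab_frame('wrist')[:,:,::-1])"
```

```text
clock 2.7 pos [0.5045 0.1513 0.101 ] rpy [-3.141 -0.004  0.344] F [ 0.3  0.1 -0.2] open 0.0299
rot [-0.    -0.004 -0.006] shift cm [-0.1  -0.01  0.3 ]
```

View pics/w2.png

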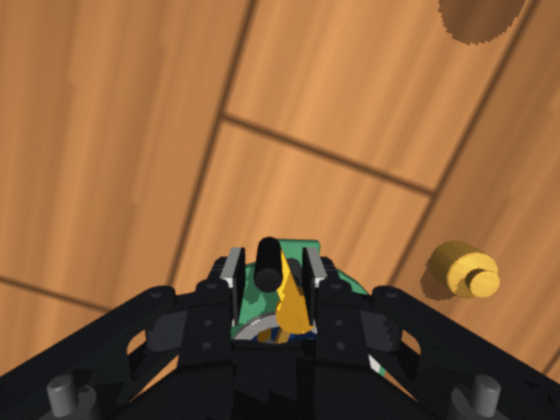

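Peg sits between the jaws. Pushing along tool +x.

drive_tool(series=[[[0,0,0,0.5,0,0.2,3],[0,0,0,1.0,0,0.2,3],[0,0,0,1.5,0,0.2,3],[0,0,0,2.0,0,0.2,3],[0,0,0,2.5,0,0.2,3],[0,0,0,3.0,0,0.2,3],[0,0,0,3.5,0,0.2,3],[0,0,0,3.9,0,0.2,3],[0,0,0,4.2,0,0.2,3],[0,0,0,4.4,0,0.2,3],[0,0,0,4.4,0,0.2,3]]])

```text
clock: 3.67
tcp_pos: [0.545, 0.1658, 0.0979]
tcp_rot: [-3.141, -0.001, 0.344]
ft_force: [-3.2, -0.7, -2.0]
opening: 0.0298
```

```bash
python3 -c "
from h import *
import cv2
rel(.5035,.151,.098,20)
cv2.imwrite('pics/w3.png',arm.grab_frame('wrist')[:,:,::-1])
a=arm.grab_frame('top')[150:260,190:330,::-1]; cv2.imwrite('pics/t3.png',cv2.resize(a,(700,550),interpolation=cv2.INTER_CUBIC))"
```

```text
clock 3.67 pos [0.545  0.1658 0.0979] rpy [-3.141e+00 -1.000e-03  3.440e-01] F [-3.2 -0.7 -2. ] open 0.0298
rot [-0.    -0.001 -0.005] shift cm [-4.4  -0.   -0.02]
```

View pics/w3.png

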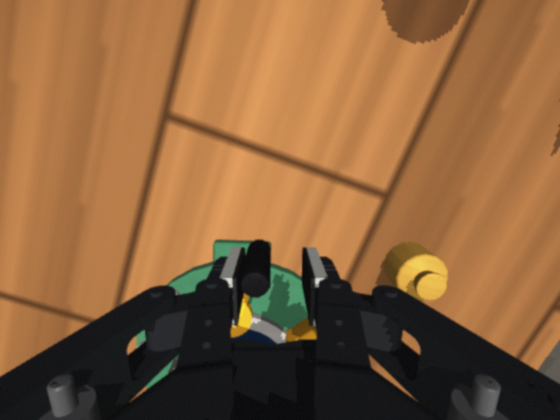

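View pics/t3.png

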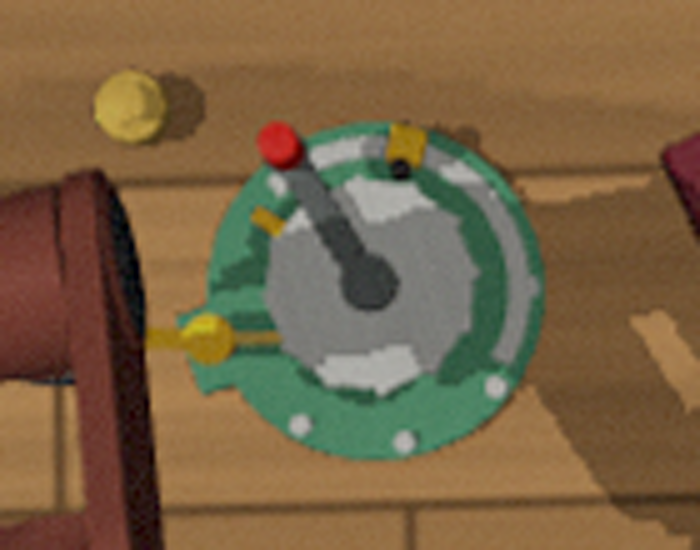

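drive_tool(series=[[[0,0,0,0.15,0,0,3],[0,0,0,0.3,0,0,3],[0,0,0,0.4,0,0,3],[0,0,0,0.4,0,0,3]]])

```text
clock: 4.1
tcp_pos: [0.5468, 0.166, 0.0978]
tcp_rot: [3.141, 0.004, 0.344]
ft_force: [-7.8, -5.0, 3.1]
opening: 0.0302
```

drive_tool(series=[[[0,0,0,-0.4,0,0,3.2],[0,0,0,-0.8,0,0,3.4],[0,0,0,-0.8,0,0,3.4],[0,0,0,-0.8,0,-3,3.4],[0,0,0,-0.8,0,-6,4],[0,0,0,-0.8,0,-9,5],[0,0,0,-0.8,0,-9,6],[0,0,0,-0.8,0,-9,6]]])

```text
clock: 4.77
tcp_pos: [0.5429, 0.1642, 0.1919]
tcp_rot: [3.14, -0.005, 0.344]
ft_force: [-0.3, -0.3, -0.5]
opening: 0.0602
```

```bash
python3 -c "
from h import *
import cv2
rel(.635,.0683,.19,90)
cv2.imwrite('pics/w4.png',arm.grab_frame('wrist')[:,:,::-1])"
```

```text
clock 4.77 pos [0.5429 0.1642 0.1919] rpy [ 3.14  -0.005  0.344] F [-0.3 -0.3 -0.5] open 0.0602
rot [ 0.005 -0.004 -1.227] shift cm [ 5.44 12.13  0.24]
```

View pics/w4.png

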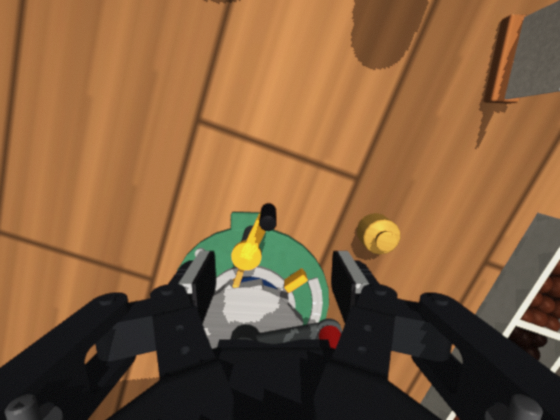

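The lever is over: the peg is at (267,215) and was left of the pivot before. Next I move above the knob.

drive_tool(series=[[[0,0,-1.23,5.4,12.1,0,6],[0,0,-1.23,5.4,12.1,0,6],[0,0,-1.23,5.4,12.1,0,6],[0,0,-1.23,5.4,12.1,0,6],[0,0,-1.23,5.4,12.1,0,6],[0,0,-1.23,5.4,12.1,0,6],[0,0,-1.23,5.4,12.1,0,6],[0,0,-1.23,5.4,12.1,0,6],[0,0,-1.23,5.4,12.1,0,6],[0,0,-1.23,5.4,12.1,0,6],[0,0,-1.23,5.4,12.1,0,6],[0,0,-1.23,5.4,12.1,0,6]]])

```text
clock: 5.82
tcp_pos: [0.6318, 0.0682, 0.1877]
tcp_rot: [-3.14, 0.001, 1.571]
ft_force: [0.3, 0.1, -0.7]
opening: 0.0599
```

```bash
python3 -c "
from h import *
import cv2
rel(.635,.0683,.099,90)
c=cam('wrist')
cv2.imwrite('pics/w5.png',arm.grab_frame('wrist')[:,:,::-1])
for P in [(.635,.068,.145),(.563,.025,.095),(.539,.165,.125),(.5355,.115,.09)]: print(proj('wrist',P,c))"
```

```text
clock 5.82 pos [0.6318 0.0682 0.1877] rpy [-3.140e+00  1.000e-03  1.571e+00] F [ 0.3  0.1 -0.7] open 0.0599
rot [-0.002  0.001  0.001] shift cm [0.02 0.33 8.87]
(np.float64(272.9181937496586), np.float64(241.8274747473362))
(np.float64(218.25960616006853), np.float64(133.19580076253771))
(np.float64(419.01310912715167), np.float64(95.20504992386458))
(np.float64(333.40914009205136), np.float64(96.5931226287125))
```

View pics/w5.png

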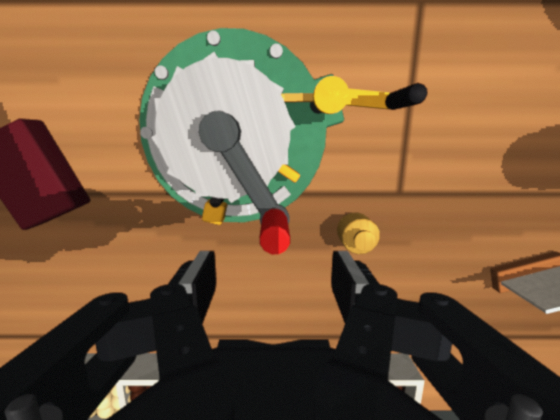

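drive_tool(series=[[[0,0,0,0,0.3,3,6],[0,0,0,0,0.3,6,6],[0,0,0,0,0.3,8.6,6],[0,0,0,0,0.3,8.8,6],[0,0,0,0,0.3,8.8,6],[0,0,0,0,0.3,8.8,4],[0,0,0,0,0.3,8.8,3],[0,0,0,0,0.3,8.8,3]]])

```text
clock: 6.53
tcp_pos: [0.6369, 0.0681, 0.1028]
tcp_rot: [3.138, 0.001, 1.571]
ft_force: [0.4, -0.1, -1.1]
opening: 0.0299
```

```bash
python3 -c "
from h import *
import cv2
rel(.635,.0683,.099,90)
cv2.imwrite('pics/w6.png',arm.grab_frame('wrist')[:,:,::-1])"
```

```text
clock 6.53 pos [0.6369 0.0681 0.1028] rpy [3.138e+00 1.000e-03 1.571e+00] F [ 0.4 -0.1 -1.1] open 0.0299
rot [0.003 0.001 0.   ] shift cm [ 0.02 -0.19  0.38]
```

View pics/w6.png

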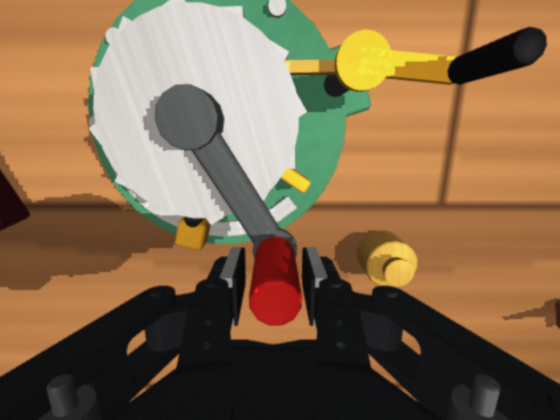

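drive_tool(series=[[[0,0,0,0,-0.15,0.2,2.6],[0,0,0,0,-0.15,0.2,2],[0,0,0,0,-0.15,0.2,0.5],[0,0,0,0,-0.15,0.2,0.5],[0,0,0,0,-0.15,0.2,0.5],[0,0,0,0,-0.15,0.2,0.5]]])

```text
clock: 7.08
tcp_pos: [0.6361, 0.0684, 0.1023]
tcp_rot: [3.136, 0.0, 1.571]
ft_force: [-0.6, 0.9, 5.9]
opening: 0.0205
```

```bash
python3 -c "
from h import *
import cv2
rel(.635,.0683,.1,90)
cv2.imwrite('pics/w7.png',arm.grab_frame('wrist')[:,:,::-1])
s=arm.get_state();v=s['tcp_pos'][:2]-[.563,.025];print(np.hypot(*v),np.degrees(np.arctan2(v[1],v[0])))"
```

```text
clock 7.08 pos [0.6361 0.0684 0.1023] rpy [3.136 0.    1.571] F [-0.6  0.9  5.9] open 0.0205
rot [0.005 0.    0.001] shift cm [-0.01 -0.12  0.23]
0.08510283441058929 30.676753642462764
```

View pics/w7.png

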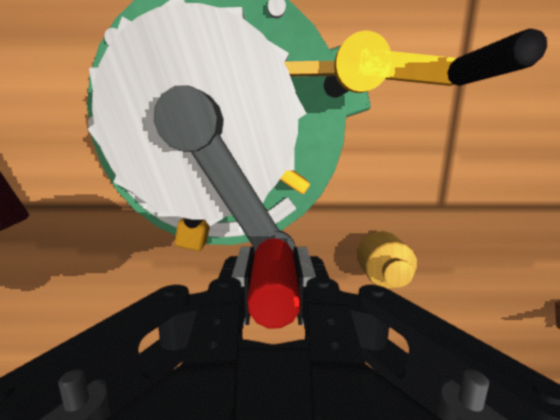

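drive_tool(series=[[[0,0,0,0.18,-0.11,0,0.5],[0,0,0,0.36,-0.23,0,0.5],[0,0,0,0.53,-0.35,0,0.5],[0,0,0,0.71,-0.47,0,0.5],[0,0,0,0.88,-0.6,0,0.5],[0,0,0,1.04,-0.73,0,0.5],[0,0,0,1.2,-0.87,0,0.5],[0,0,0,1.2,-0.87,0,0.5]]])

```text
clock: 7.8
tcp_pos: [0.6293, 0.0784, 0.1024]
tcp_rot: [3.132, 0.004, 1.571]
ft_force: [5.5, -5.6, -1.9]
opening: 0.0205
```

```bash
python3 -c "
from h import *
import cv2
rel(.635,.0683,.1,90)
cv2.imwrite('pics/w8.png',arm.grab_frame('wrist')[:,:,::-1])
s=arm.get_state();v=s['tcp_pos'][:2]-[.563,.025];print(np.hypot(*v),np.arctan2(v[1],v[0])-.5354)"
```

```text
clock 7.8 pos [0.6293 0.0784 0.1024] rpy [3.132 0.004 1.571] F [ 5.5 -5.6 -1.9] open 0.0205
rot [0.01  0.004 0.001] shift cm [-1.01  0.57  0.25]
0.08509946413404257 0.14138976226334565
```

View pics/w8.png

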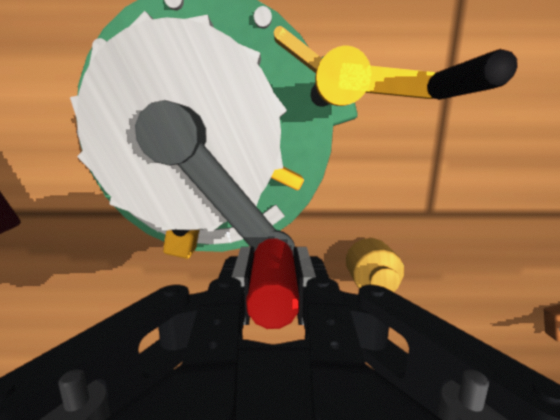

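The pawl sprang clear (tip now at (280,32), away from the wheel). I'll compute the easing-back arc.

```bash
cat >> h.py <<'E'
def arc(steps,c=(.563,.025),r=.085):
    s=arm.get_state();v=s['tcp_pos'][:2]-np.array(c);th=np.arctan2(v[1],v[0]); R=Ro.from_euler('xyz',s["tcp_rot"])
    print("clock",round(s["clock"],2),"drum~",round(.5354-th,3),"r",np.hypot(*v).round(4),"z",s["tcp_pos"][2].round(4),"F",s["ft_force"].round(1))
    F=s["ft_force"]; print("tangential cw",(F[0]*np.sin(th)-F[1]*np.cos(th)).round(1),"radial",(F[0]*np.cos(th)+F[1]*np.sin(th)).round(1))
    for d in steps:
        a=th-d; p=np.array([c[0]+r*np.cos(a),c[1]+r*np.sin(a),s["tcp_pos"][2]])
        print(d.round(3),(R.inv().apply(p-s["tcp_pos"])*100).round(2)[:2])
E
python3 -c "
from h import *
arc(np.arange(1,12)*.03)"
```

```text
clock 7.85 drum~ -0.141 r 0.0851 z 0.1024 F [ 5.8 -6.1 -1.1]
tangential cw 8.4 radial 0.7
0.03 [-0.21  0.15]
0.06 [-0.41  0.3 ]
0.09 [-0.62  0.44]
0.12 [-0.84  0.58]
0.15 [-1.06  0.71]
0.18 [-1.28  0.84]
0.21 [-1.51  0.96]
0.24 [-1.73  1.07]
0.27 [-1.97  1.17]
0.3 [-2.2   1.27]
0.33 [-2.44  1.36]
```

drive_tool(series=[[[0,0,0,0,0,0,0.5],[0,0,0,0,0,0,0.5],[0,0,0,-0.21,0.15,0,0.5],[0,0,0,-0.41,0.3,0,0.5],[0,0,0,-0.62,0.44,0,0.5],[0,0,0,-0.84,0.58,0,0.5],[0,0,0,-1.06,0.71,0,0.5],[0,0,0,-1.28,0.84,0,0.5],[0,0,0,-1.51,0.96,0,0.5],[0,0,0,-1.73,1.07,0,0.5],[0,0,0,-1.97,1.17,0,0.5],[0,0,0,-2.2,1.27,0,0.5]]])

```text
clock: 8.85
tcp_pos: [0.6431, 0.0541, 0.1024]
tcp_rot: [3.13, 0.007, 1.571]
ft_force: [3.7, -7.0, -1.4]
opening: 0.0211
```

```bash
python3 -c "
from h import *
arc(np.arange(1,13)*.03)"
```

```text
clock 8.85 drum~ 0.187 r 0.0852 z 0.1024 F [ 3.7 -7.  -1.4]
tangential cw 7.8 radial 1.1
0.03 [-0.25  0.06]
0.06 [-0.49  0.14]
0.09 [-0.74  0.21]
0.12 [-0.98  0.27]
0.15 [-1.23  0.32]
0.18 [-1.48  0.37]
0.21 [-1.74  0.41]
0.24 [-1.99  0.44]
0.27 [-2.24  0.46]
0.3 [-2.5   0.48]
0.33 [-2.75  0.49]
0.36 [-3.01  0.49]
```

drive_tool(series=[[[0,0,0,-0.25,0.06,0,0.5],[0,0,0,-0.49,0.14,0,0.5],[0,0,0,-0.74,0.21,0,0.5],[0,0,0,-0.98,0.27,0,0.5],[0,0,0,-1.23,0.32,0,0.5],[0,0,0,-1.48,0.37,0,0.5],[0,0,0,-1.74,0.41,0,0.5],[0,0,0,-1.99,0.44,0,0.5],[0,0,0,-2.24,0.46,0,0.5],[0,0,0,-2.5,0.48,0,0.5],[0,0,0,-2.75,0.49,0,0.5],[0,0,0,-3.01,0.49,0,0.5]]])

```text
clock: 9.85
tcp_pos: [0.6482, 0.0218, 0.1024]
tcp_rot: [3.129, 0.01, 1.57]
ft_force: [2.0, -6.4, -0.5]
opening: 0.0204
```

```bash
python3 -c "
from h import *
import cv2
arc(np.arange(1,13)*.02)
cv2.imwrite('pics/w9.png',arm.grab_frame('wrist')[:,:,::-1])"
```

```text
clock 9.85 drum~ 0.573 r 0.0853 z 0.1024 F [ 2.  -6.4 -0.5]
tangential cw 6.3 radial 2.2
0.02 [-0.17 -0.04]
0.04 [-0.34 -0.05]
0.06 [-0.51 -0.06]
0.08 [-0.68 -0.08]
0.1 [-0.85 -0.1 ]
0.12 [-1.01 -0.13]
0.14 [-1.18 -0.16]
0.16 [-1.35 -0.19]
0.18 [-1.51 -0.22]
0.2 [-1.68 -0.26]
0.22 [-1.84 -0.3 ]
0.24 [-2.01 -0.35]
```

View pics/w9.png

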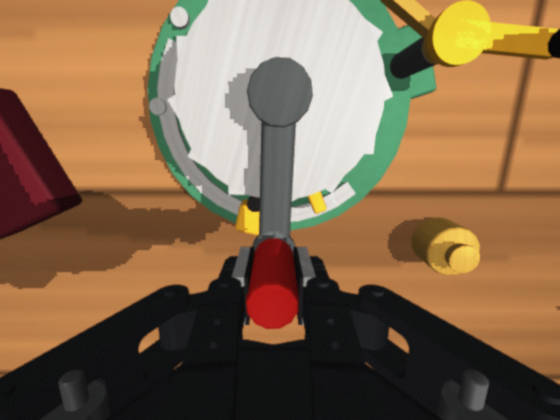

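drive_tool(series=[[[0,0,0,-0.17,-0.04,0,0.5],[0,0,0,-0.34,-0.05,0,0.5],[0,0,0,-0.51,-0.06,0,0.5],[0,0,0,-0.68,-0.08,0,0.5],[0,0,0,-0.85,-0.1,0,0.5],[0,0,0,-1.01,-0.13,0,0.5],[0,0,0,-1.18,-0.16,0,0.5],[0,0,0,-1.35,-0.19,0,0.5],[0,0,0,-1.51,-0.22,0,0.5],[0,0,0,-1.68,-0.26,0,0.5],[0,0,0,-1.84,-0.3,0,0.5],[0,0,0,-2.01,-0.35,0,0.5]]])

```text
clock: 10.9
tcp_pos: [0.6444, -0.0007, 0.1024]
tcp_rot: [3.13, 0.012, 1.569]
ft_force: [0.1, -6.3, 1.2]
opening: 0.0206
```

```bash
python3 -c "
from h import *
import cv2
arc(np.arange(1,13)*.012)
cv2.imwrite('pics/w10.png',arm.grab_frame('wrist')[:,:,::-1])"
```

```text
clock 10.9 drum~ 0.842 r 0.0854 z 0.1024 F [ 0.1 -6.3  1.2]
tangential cw 6.0 radial 2.0
0.012 [-0.09 -0.07]
0.024 [-0.18 -0.1 ]
0.036 [-0.28 -0.13]
0.048 [-0.37 -0.17]
0.06 [-0.47 -0.2 ]
0.072 [-0.57 -0.24]
0.084 [-0.66 -0.28]
0.096 [-0.75 -0.32]
0.108 [-0.85 -0.36]
0.12 [-0.94 -0.4 ]
0.132 [-1.03 -0.44]
0.144 [-1.13 -0.49]
```

View pics/w10.png

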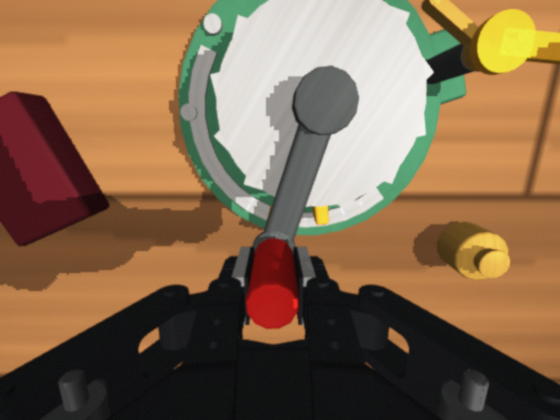

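drive_tool(series=[[[0,0,0,-0.09,-0.04,0,0.5],[0,0,0,-0.18,-0.08,0,0.5],[0,0,0,-0.28,-0.12,0,0.5],[0,0,0,-0.37,-0.16,0,0.5],[0,0,0,-0.47,-0.2,0,0.5],[0,0,0,-0.57,-0.24,0,0.5],[0,0,0,-0.66,-0.28,0,0.5],[0,0,0,-0.75,-0.32,0,0.5],[0,0,0,-0.85,-0.36,0,0.5],[0,0,0,-0.94,-0.4,0,0.5],[0,0,0,-1.03,-0.44,0,0.5],[0,0,0,-1.13,-0.49,0,0.5]]])

```text
clock: 11.95
tcp_pos: [0.6389, -0.014, 0.1024]
tcp_rot: [3.131, 0.014, 1.568]
ft_force: [0.5, -6.8, 1.5]
opening: 0.0206
```

```bash
python3 -c "
from h import *
import cv2
arc(np.arange(1,13)*.01)
cv2.imwrite('pics/w11.png',arm.grab_frame('wrist')[:,:,::-1])"
```

```text
clock 11.95 drum~ 1.01 r 0.0853 z 0.1024 F [ 0.5 -6.8  1.5]
tangential cw 5.8 radial 3.6
0.01 [-0.06 -0.07]
0.02 [-0.13 -0.11]
0.03 [-0.21 -0.15]
0.04 [-0.28 -0.19]
0.05 [-0.36 -0.23]
0.06 [-0.43 -0.28]
0.07 [-0.5  -0.32]
0.08 [-0.58 -0.36]
0.09 [-0.65 -0.41]
0.1 [-0.72 -0.45]
0.11 [-0.79 -0.5 ]
0.12 [-0.86 -0.55]
```

View pics/w11.png

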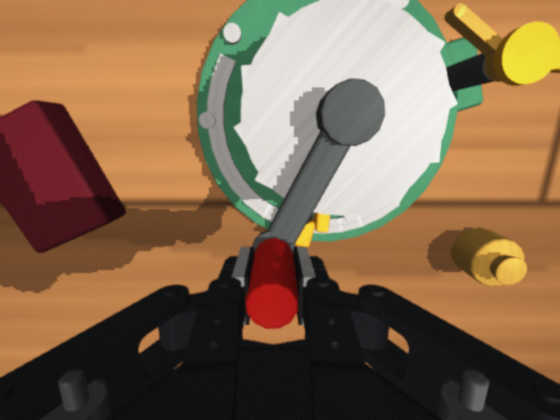

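drive_tool(series=[[[0,0,0,-0.08,-0.04,0,0.5],[0,0,0,-0.16,-0.09,0,0.5],[0,0,0,-0.23,-0.14,0,0.5],[0,0,0,-0.3,-0.18,0,0.5],[0,0,0,-0.3,-0.18,0,0.5]]])

```text
clock: 12.42
tcp_pos: [0.6365, -0.0184, 0.1024]
tcp_rot: [3.133, 0.015, 1.567]
ft_force: [-1.0, -5.7, 2.1]
opening: 0.0205
```

```bash
python3 -c "
from h import *
import cv2
arc(np.arange(1,13)*.01)"
```

```text
clock 12.42 drum~ 1.069 r 0.0854 z 0.1024 F [-1.  -5.7  2.1]
tangential cw 5.4 radial 2.0
0.01 [-0.05 -0.08]
0.02 [-0.13 -0.12]
0.03 [-0.2  -0.16]
0.04 [-0.27 -0.21]
0.05 [-0.34 -0.26]
0.06 [-0.41 -0.3 ]
0.07 [-0.48 -0.35]
0.08 [-0.55 -0.4 ]
0.09 [-0.62 -0.45]
0.1 [-0.69 -0.5 ]
0.11 [-0.76 -0.55]
0.12 [-0.83 -0.6 ]
```

drive_tool(series=[[[0,0,0,-0.07,-0.05,0,0.5],[0,0,0,-0.14,-0.1,0,0.5],[0,0,0,-0.21,-0.14,0,0.5],[0,0,0,-0.28,-0.19,0,0.5],[0,0,0,-0.28,-0.19,0,0.5]]])

```text
clock: 12.83
tcp_pos: [0.6352, -0.0205, 0.1024]
tcp_rot: [3.131, 0.014, 1.566]
ft_force: [4.4, -0.1, -0.9]
opening: 0.0205
```

```bash
python3 -c "
from h import *
import cv2
arc(np.arange(1,13)*.01)
cv2.imwrite('pics/w12.png',arm.grab_frame('wrist')[:,:,::-1])
a=arm.grab_frame('scene')[195:285,240:360,::-1]; cv2.imwrite('pics/s12.png',cv2.resize(a,(800,600),interpolation=cv2.INTER_CUBIC))"
```

```text
clock 12.83 drum~ 1.097 r 0.0854 z 0.1024 F [ 4.4 -0.1 -0.9]
tangential cw -2.2 radial 3.8
0.01 [-0.05 -0.08]
0.02 [-0.12 -0.12]
0.03 [-0.2  -0.17]
0.04 [-0.27 -0.22]
0.05 [-0.34 -0.26]
0.06 [-0.41 -0.31]
0.07 [-0.47 -0.36]
0.08 [-0.54 -0.41]
0.09 [-0.61 -0.46]
0.1 [-0.68 -0.52]
0.11 [-0.75 -0.57]
0.12 [-0.81 -0.62]
```

View pics/w12.png

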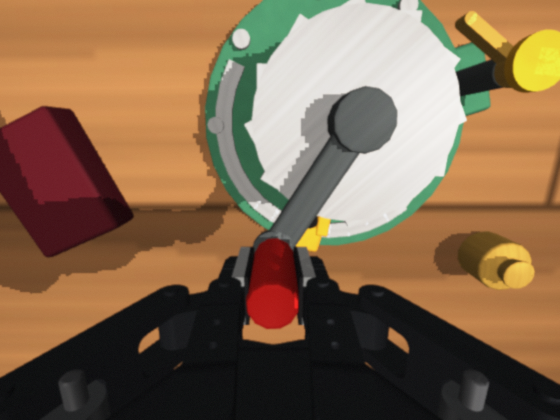

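View pics/s12.png

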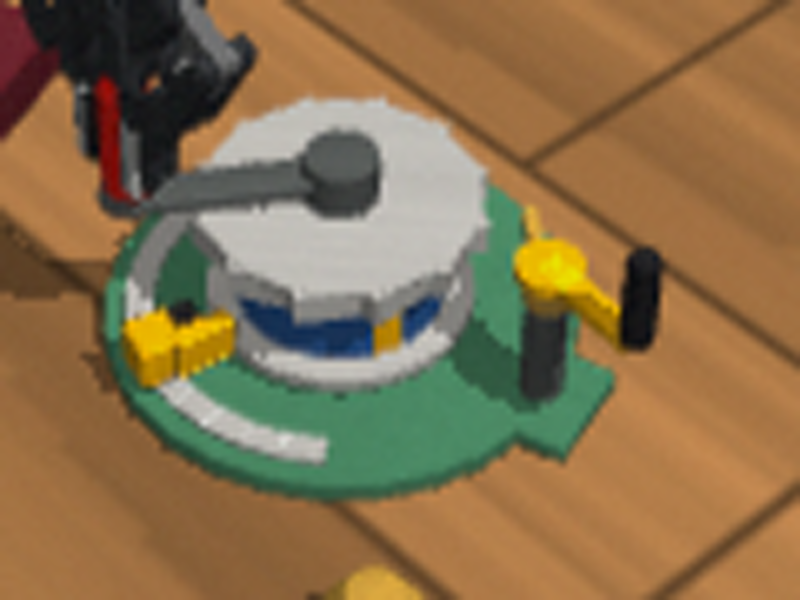

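The dog is on the buffer, and the tangential force at the crank went from +5.4 to -2.2 N. I'll hold briefly, then release.

drive_tool(series=[[[0,0,0,0,0,0,0.5],[0,0,0,0,0,0,0.5],[0,0,0,0,0,0,0.5],[0,0,0,0,0,0,0.5],[0,0,0,0,0,0,0.5]]])

```text
clock: 13.35
tcp_pos: [0.6353, -0.0204, 0.1024]
tcp_rot: [3.131, 0.014, 1.567]
ft_force: [4.1, -0.3, -0.5]
opening: 0.0208
```

```bash
python3 -c "
from h import *
arc(np.arange(1,2)*.01)"
```

```text
clock 13.35 drum~ 1.096 r 0.0854 z 0.1024 F [ 4.1 -0.3 -0.5]
tangential cw -1.9 radial 3.6
0.01 [-0.05 -0.08]
```

drive_tool(series=[[[0,0,0,0,0,0,2.4],[0,0,0,0,0,0,3],[0,0,0,0,0,0,4],[0,0,0,0,0,0,5],[0,0,0,0,0,0,5],[0,0,0,0,0,0,5],[0,0,0,0,0,-2,5],[0,0,0,0,0,-5,5],[0,0,0,0,0,-8,5],[0,0,0,0,0,-11,5],[0,0,0,0,0,-13,5],[0,0,0,0,0,-13,5]]])

```text
clock: 14.35
tcp_pos: [0.6375, -0.0191, 0.2396]
tcp_rot: [3.119, 0.015, 1.567]
ft_force: [1.1, -0.1, 1.0]
opening: 0.0501
```

```bash
python3 -c "
from h import *
import cv2
rel(.635,-.02,.2,90)
cv2.imwrite('pics/w13.png',arm.grab_frame('wrist')[:,:,::-1])
a=arm.grab_frame('scene')[:,:,::-1]; cv2.imwrite('pics/s13f.png',a);a=a[195:285,240:360]; cv2.imwrite('pics/s13.png',cv2.resize(a,(800,600),interpolation=cv2.INTER_CUBIC))
d=cv2.absdiff(cv2.imread('pics/scene0.png'),cv2.imread('pics/s13f.png')).max(2)>40
ys,xs=np.where(d); print(np.histogram2d(ys,xs,bins=[7,7],range=[[0,420],[0,560]])[0].astype(int))"
```

```text
clock 14.35 pos [ 0.6375 -0.0191  0.2396] rpy [3.119 0.015 1.567] F [ 1.1 -0.1  1. ] open 0.0501
rot [ 0.022  0.015 -0.004] shift cm [-0.03 -0.34  3.95]
[[   0    0  827 4066 2281 1861  895]
 [   0    0  653 1847  632 1582  284]
 [   0    0 1364 2617 1098   91    2]
 [   0    0 1244  646  178    0    0]
 [   0    0    0  372   79    0    0]
 [   0    0    0    0    0    0    0]
 [   0    0    0    0    0    0    0]]
```

View pics/w13.png

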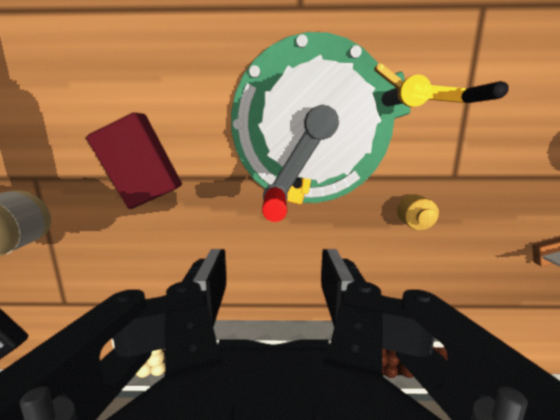

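View pics/s13.png

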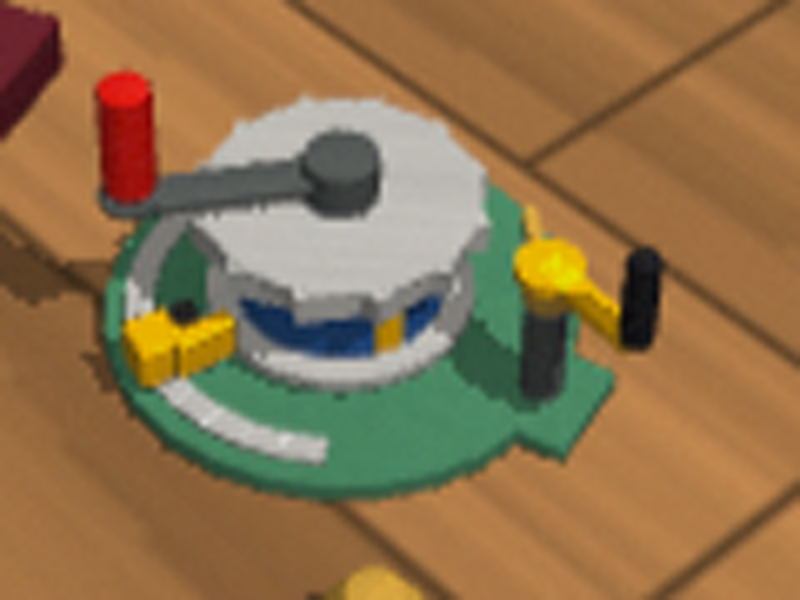

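View pics/s13f.png

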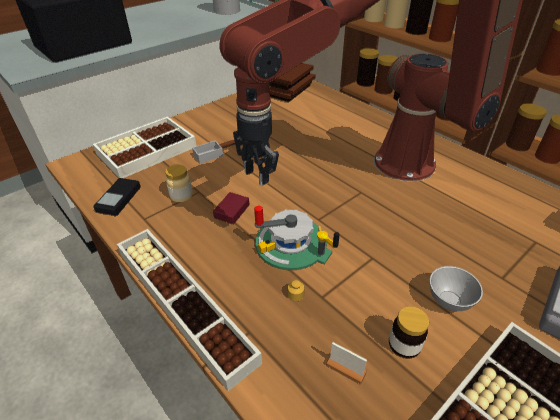

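The dog rests on the block, the pawl is clear, the lever is over, the bystanders haven't moved and the gripper is free. I'm handing in.

```bash
python3 -c "
from plant import arm
print(arm.close_job())"
```

```text
the job is handed in; nothing more can be done
None
```

I let the blind all the way down and handed the job in at about 14.5 s. No verdict was reported, and drum angles and stop force below are my estimates from the tool pose and wrist force.

- **Release:** I pushed the lever over until its end stop resisted with about 9 N. I then gripped the red knob and wound on about 0.14 rad, at which point the wrist picture showed the pawl sprung clear.
- **Easing back:** I brought the drum back by the crank at no more than about 0.4 rad/s, slowing near the end. The dog met the stop at a drum angle of about 1.1 rad. The tangential force at the knob went from +5.4 to about -2 N, so the stop was taking roughly 9–10 N. I held there for half a second, let go and lifted clear.
- **Last checks:** In the final pictures the dog rests on the block, the pawl is clear, the lever is at release and the gripper is clear of everything. The bystanders in view look where they were at the start. Wrist force was back to about 1 N, its unloaded level.

No check failed. One minor disagreement: the wrist camera placed the peg and the knob about 2 mm from where the fixed cameras did, which is within the stated calibration.

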